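# Find the hidden catch of the push-to-open key box

### The job

The spare key is in the shut tray of the low wooden box, which has no handle: one of the five identical wooden squares inlaid in its top is the hidden catch. Feel gently across the squares with the fingertips, find the one that gives and press it in, so that the tray springs open; then let go and leave the tray standing open. Only touch and press: do not pick up, push about or knock over the things standing round the box.

Things in the scene. Friction and masses are not known exactly. Their poses are not given: they have to be found in the camera images.
- box: low dark-wood box fixed to the worktop, 100 (x) by 240 (y) by 55 mm high. Origin: centre of its underside; z up; -x is its front, where the tray comes out. Its flat top, 55 mm above the origin, has five identical light-wood squares in a row, flush: centres at x = 0, y = -84, -42, 0, 42, 84 mm, each 60 (x) by 40 (y) mm, 2 mm gaps. Four are rigid like the frame; one is the catch.
- catch (a joint): how far the catch is pressed down, m: 0 flush, 0.006 fully in. It is one of the five squares, another each time, not to be told by eye: it starts to give at about 1.5 N, frees the tray when 4 mm down (about 4 N), is fully in at about 5 N, and springs back up when let go.
- tray (a joint): how far the tray has come out of the box's front (towards box -x), m: about 0 shut and caught, 0.060 fully open. A spring (about 3 N) drives it out in about a second once the catch is pressed, and it stays open. It has no handle. Keep the 70 mm in front of the box free.
- meat_tin: loose tin, 75 mm across and 58 mm high, just beyond the box's right (-y) end; origin: centre of its underside. Bystander.
- spice: loose spice jar with a red cap, 45 mm across and 106 mm high, just beyond the box's left (+y) end; origin: centre of its underside. Bystander.
- mug: loose white mug, 79 mm by 110 mm with its handle, 94 mm high, to the left; origin: centre of its underside. Bystander.
- sardines: loose flat oblong tin, 63 by 105 mm and 27 mm high, to the left; origin: centre of its underside. Bystander.
- salt: loose shaker with a grey top, 44 mm across and 90 mm high, to the right; origin: centre of its underside. Bystander.
- jar: loose jar with a grey lid, 65 mm across and 92 mm high, to the right; origin: centre of its underside. Bystander.

How it is judged (in metres and radians):
At the end, for the whole second after the job is handed in: The tray stands at rest at least 50 mm out of the box (it opens 60 mm), and the catch has come back up (within 2 mm of flush) (value of joint tray above 0.05 m and velocity of joint tray below 0.01 m/s and value of joint catch below 0.002 m); the robot touches nothing.
It fails at once if the fingers press on something with more than 40 N (contact force between the fingers and anything else above 40 N).
It fails at once if a bystander is lifted, or moved by more than 20 mm (distance of any of meat_tin, spice, mug, sardines, salt, jar from where it was at the start of the episode above 0.02 m).
It fails at once if a bystander is tipped over (angle between any of meat_tin, spice, mug, sardines, salt, jar's own z axis and vertical above 0.5 rad).
It also fails if it takes over 51 s, if anything falls off the work surface, if the arm or the gripper's body presses on something with over 40 N, if the wrist force passes 120 N, or if a joint passes its speed limit or range.

### The arm

A 6-joint arm with a two-finger parallel gripper is mounted at the origin on a cart in front of the work surface, level with it; the furniture and walls round the work are solid. World frame = base frame: x ahead of the robot, y to its left, z up, the work surface at z = 0. Lengths are in mm, angles in rad, forces in N, time in s.
With the tool pointing down it reaches from about 275 to 850 mm from the base axis. Payload 5.2 kg.
Tool frame: the origin (TCP) lies at the very end of the fingers, on their centre line; the grasp point (between the pads) lies behind it (env.grip_depth is the z of the grasp point in the tool frame, in mm); z points along the fingers, y is the line along which they close (so a half turn about z gives the same grasp; the last joint's range is limited). The gripper opens to 85 mm and grips with 20 to 120 N. Pads are 22 mm wide; open, the fingers measure 114 mm over their backs; the gripper's body (76 mm by 85 mm) begins 54 mm behind the grasp point. The pads swing forward as they close: fully open they stand 13 mm farther back than shut.
Start: joints at [0.919, 0.259, 1.535, -0, 1.348, -0.203], TCP at [238.616, 495.547, 231.31] pointing down, gripper open.
Joint ranges: [-3.14, 3.14], [-0.91, 2.08], [0.19, 2.58], [-1.22, 4.36], [0.22, 2.71], [-3.12, 3.12]. Speed limits (rad/s): [2.57, 2.57, 3.14, 3.14, 3.14, 3.14].

### API

Orientations are given as a unit quaternion [x, y, z, w].
In Python, from bench import env gives the robot as it stands. The module is installed in compiled form; this text tells all that it offers.
- The arm moves only by the tool move_arm, never from a script. Its argument "plan" is one flat list of numbers, 7 for each row, row after row: the turn, a rotation vector about the tool's x, y, z in a scale on which 1.0 is pi rad, then the shift along the tool's x, y, z in normalised numbers (1 is 400 mm), then the closure, from -1 (fully open) to 1 (shut). A call has 1 to 12 rows; each row is the pose to reach, as a shift and turn from the pose commanded when the call began, along the tool's axes at that moment; what a row does not reach only later rows make up. A row lasts 1/10 s, in which the tool goes at most 50 mm and 8.59 degrees, less where a joint would pass 70% of its speed; a pose out of reach is approached as far as the arm can. A shift or turn number past 1, either way, is cut back to 1. A call with a gripper value outside its range is refused whole. The fingers move at their own pace and stop on an object; the grip force is fixed at half the most. Time passes only in rows, so rows that repeat a pose let the fingers close. It gives the time, the measured TCP pose, the force, the opening and the grip force at its end, in the units of the state.
- env.sense(): the state, without advancing time (a new reading comes with each control period).
- env.grab_frame(name): name is "scene" or "top" or "wrist"; returns the picture (384x512x3 uint8, red, green, blue); there is no depth.
- env.camera_params(name): a dict with "fx", "fy", "cx", "cy" (pixels), "k1" (the pictures are not rectified: a ray, as slopes to the right and down, at radius r is drawn at 1 + k1 r^2 times it, then the intrinsics apply), "rvec" (rotation vector, rad) and "tvec" (3), from world to camera coordinates, as OpenCV has them; the wrist camera has in their place "T_tool_cam" (4x4, takes a point from camera to tool coordinates, whose origin is the TCP and whose axes are the flange's). Camera axes: x right, y down, z forward; pixel columns grow to the right and rows downward; lengths in mm; the calibration is good to about 2 mm. A picture is of the moment at which its call begins: read the wrist's pose just before it. camera_params takes no time and is no camera call.
- env.job_done(): hands the job in; it is judged then, once.
The state is a dict: "clock": time; "joint_positions": joint angles; "joint_vel": joint speeds; "tau": joint torques, N m; "eef_pos": TCP position; "tcp_rot": TCP orientation; "force": force on the tool from outside, world axes, zero at the start; "torque": the same for the moment, N m; "gripper_width": finger opening in mm; "gripper_force": force on a finger pad.
Only numpy, scipy, OpenCV 4.12 (cv2) and the standard library are available. Lean on these libraries where they do the work, as an engineer would, in place of code of your own. Each camera call takes 0.05 s, during which the arm holds its last target. There are 200 camera calls.

## Working session

There is one attempt and no reset: what is moved stays moved. The work goes in short steps, Python scripts to look and compute and a tool call to move; the robot and the scene stay as the last step left them, time stands still between calls to the robot, and variables do not carry over. Pictures are saved under pics/ and viewed, at most 10 in all, crops included, and the job is handed in when it is done.

Besides the shell and the picture viewer there is one more tool, called after "Call:" as a command line: name --argument value ..., lists and objects as JSON in quotes. move_arm: Moves the arm, as the interface text tells. Its arguments: {"type":"object","properties":{"plan":{"type":"array","items":{"type":"number"}}},"required":["plan"]}

```bash
mkdir -p pics
python3 - <<'E'
from bench import env
import cv2,numpy as np
s=env.sense();print({k:np.round(v,3).tolist() for k,v in s.items()},env.grip_depth)
for n in("scene","top"):
    im=env.grab_frame(n);cv2.imwrite(f"pics/{n}.png",im[:,:,::-1]);print(n,env.camera_params(n))
print(env.camera_params("wrist"))
a=cv2.imread("pics/scene.png");b=cv2.imread("pics/top.png")
E
```

```text
{'clock': 0.0, 'joint_positions': [0.919, 0.259, 1.536, -0.0, 1.348, -0.203], 'joint_vel': [-0.001, 0.0, -0.0, -0.001, -0.001, 0.001], 'tau': [-0.002, -44.604, -29.057, -0.0, 0.012, -0.0], 'eef_pos': [238.283, 495.102, 230.459], 'tcp_rot': [0.223, 0.975, -0.001, -0.0], 'force': [-0.172, 0.119, 0.297], 'torque': [-0.039, 0.019, -0.029], 'gripper_force': 0.0, 'gripper_width': 85.726} -18.700000000000003
scene {'fx': 482.8027030706021, 'fy': 482.8027030706021, 'cx': 254.40397571520964, 'cy': 192.88703029290554, 'k1': -0.0019031586351847202, 'rvec': array([ 2.23091701, -0.95999064,  0.40454705]), 'tvec': array([-240.65731549,  352.91112772, 1319.09081955])}
top {'fx': 468.3313674123843, 'fy': 468.3313674123843, 'cx': 257.6049146142493, 'cy': 192.81651584306908, 'k1': 0.032174741469562736, 'rvec': array([ 2.09613677, -2.12141871,  0.22829533]), 'tvec': array([ 122.44724402,  495.7074971 , 1436.26308791])}
{'fx': 265.39452034188236, 'fy': 265.39452034188236, 'cx': 253.94786257488954, 'cy': 187.89351216517704, 'k1': -0.002526701837255925, 'T_tool_cam': array([[-1.25845848e-03, -9.59116560e-01, -2.83008554e-01,
         7.20644366e+01],
       [ 9.99998839e-01, -9.63934302e-04, -1.17993489e-03,
        -3.71830200e-01],
       [ 8.58893442e-04, -2.83009710e-01,  9.59116659e-01,
        -1.42820832e+02],
       [ 0.00000000e+00,  0.00000000e+00,  0.00000000e+00,
         1.00000000e+00]])}
```

View pics/top.png

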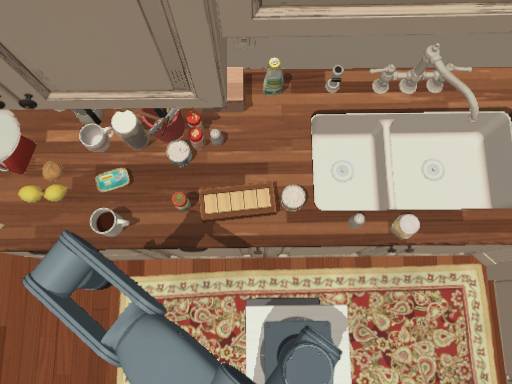

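View pics/scene.png

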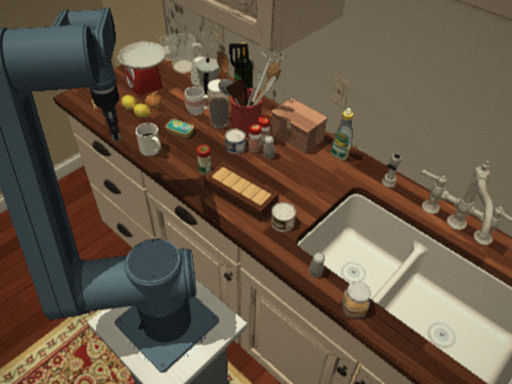

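The top view shows the box at about (238,201) with five light squares from column 204 to 272, the spice jar at (181,200) and the meat tin at (293,197). In the scene view the box is at (242,189). Next I measure the square row in both views.

```bash
cat > h.py <<'E'
import cv2,numpy as np
from bench import env
def cam(n):
    p=env.camera_params(n);R=cv2.Rodrigues(p["rvec"])[0];return p,R,-R.T@p["tvec"]
def ray(n,uv):
    p,R,c=cam(n);x=np.array([(uv[0]-p["cx"])/p["fx"],(uv[1]-p["cy"])/p["fy"]]);y=x.copy()
    for _ in range(10): y=x/(1+p["k1"]*(y@y))
    return c,R.T@np.r_[y,1]
def onz(n,uv,z):
    c,d=ray(n,uv);return c+d*(z-c[2])/d[2]
def tri(a,b):
    (c1,d1),(c2,d2)=ray("top",a),ray("scene",b)
    t=np.linalg.lstsq(np.c_[d1,-d2],c2-c1,rcond=None)[0]
    p,q=c1+t[0]*d1,c2+t[1]*d2;return (p+q)/2,np.linalg.norm(p-q)
E
python3 - <<'E'
from h import *
C={}
for n,(x0,y0,x1,y1) in dict(top=(196,180,282,222),scene=(200,155,280,220)).items():
    im=cv2.imread(f"pics/{n}.png");h=cv2.cvtColor(im,cv2.COLOR_BGR2HSV)
    m=np.zeros(im.shape[:2],np.uint8);m[y0:y1,x0:x1]=cv2.inRange(h,(10,40,150),(30,190,255))[y0:y1,x0:x1]
    m=cv2.morphologyEx(m,cv2.MORPH_CLOSE,np.ones((3,3)))
    k,l,s,c=cv2.connectedComponentsWithStats(m);i=1+s[1:,4].argmax();print(n,s[1:].tolist())
    pts=np.argwhere(l==i)[:,::-1].astype(np.float32)
    r=cv2.boxPoints(cv2.minAreaRect(pts)); C[n]=c[i]
    P=np.array([onz(n,p,55)[:2] for p in pts],np.float32);print(n,c[i],"rect on z55",cv2.minAreaRect(P),P.mean(0))
    v=im[y0-5:y1+5,x0-5:x1+5].copy();v[...,2]=np.where(m[y0-5:y1+5,x0-5:x1+5]>0,255,v[...,2])
    cv2.imwrite(f"pics/m_{n}.png",cv2.resize(v,None,fx=6,fy=6,interpolation=0))
print(tri(C["top"],C["scene"]))
for nm,uv,z in(("spice",(181,200),106),("tin",(293,197),58),("mug",(105,222),94),("salt",(357,220),90)):print(nm,onz("top",uv,z))
s=env.sense();R=__import__('scipy.spatial.transform',fromlist=['R']).Rotation.from_quat(s["tcp_rot"]).as_matrix();print(R)
E
```

```text
top [[245, 180, 37, 6, 103], [244, 185, 1, 1, 1], [218, 187, 1, 1, 1], [227, 186, 1, 2, 2], [204, 188, 70, 26, 1269], [273, 188, 1, 2, 2], [199, 190, 2, 3, 6], [199, 198, 1, 4, 4], [274, 200, 1, 2, 2], [281, 201, 1, 1, 1], [200, 205, 2, 8, 14], [275, 211, 1, 1, 1], [202, 216, 1, 1, 1]]
top [236.99763593 200.51536643] rect on z55 ((473.4274597167969, 175.95289611816406), (61.970001220703125, 220.0172882080078), 5.6749587059021) [472.6753 181.9619]
scene [[212, 167, 59, 38, 827], [272, 204, 8, 16, 91]]
scene [241.39782346 185.56711004] rect on z55 ((476.7494812011719, 180.13748168945312), (61.17027282714844, 208.7738037109375), 5.605101585388184) [476.90082 176.89264]
(array([476.12979265, 180.03648553,  51.66666295]), np.float64(7.035804106832574))
spice [466.0369447  350.74230264 106.        ]
tin [481.23924492   4.69671445  58.        ]
mug [403.06235404 581.56013512  94.        ]
salt [ 400.46958824 -186.23647193   90.        ]
[[-9.00980219e-01  4.33858895e-01 -1.05109392e-03]
 [ 4.33859994e-01  9.00979382e-01 -1.28798782e-03]
 [ 3.88208975e-04 -1.61647915e-03 -9.99998618e-01]]
```

The row measures about 62 x 210–220 mm at z=55, against 60 x 208 expected. Its centre is about (475,178), its yaw about 5.6°, and the triangulated height is 52 mm, which fits. I'll go above the +84 square with the fingers shut and their narrow width along the row.

The rows are not in the units I measure in: shifts go in shares of 400 mm and turns go in shares of pi rad. I convert before sending: -307 mm / 400 = -0.7675, -150 mm / 400 = -0.375, 1.02 rad / 3.1416 = 0.3247.

Call:
move_arm --plan '[0,0,0.1592,-0.375,-0.14,0,1,0,0,0.3247,-0.7675,-0.28,0,1,0,0,0.3247,-0.7675,-0.28,0,1,0,0,0.3247,-0.7675,-0.28,0,1,0,0,0.3247,-0.7675,-0.28,0,1,0,0,0.3247,-0.7675,-0.28,0,1,0,0,0.3247,-0.7675,-0.28,0,1,0,0,0.3247,-0.7675,-0.28,0,1,0,0,0.3247,-0.7675,-0.28,0.125,1,0,0,0.3247,-0.7675,-0.28,0.25,1,0,0,0.3247,-0.7675,-0.28,0.325,1,0,0,0.3247,-0.7675,-0.28,0.325,1]'

```text
clock: 1.3
eef_pos: [462.2, 260.8, 96.8]
tcp_rot: [0.669, 0.743, -0.004, -0.003]
force: [-0.6, -0.2, -0.3]
gripper_width: 0.0
gripper_force: 0.0
```

Run:
```python
from h import *
from scipy.spatial.transform import Rotation as Ro
s=env.sense();R=Ro.from_quat(s["tcp_rot"]).as_matrix();print(s["eef_pos"],s["force"],s["gripper_width"],R.round(3))
im=env.grab_frame("wrist");cv2.imwrite("pics/w1.png",im[:,:,::-1])
p=env.camera_params("wrist");T=p["T_tool_cam"]
b=np.radians(5.6);B=np.array([[np.cos(b),-np.sin(b)],[np.sin(b),np.cos(b)]])
for y in (-84,-42,0,42,84):
    w=np.r_[np.array([475,178])+B@[0,y],55]
    c=np.linalg.inv(T)@np.r_[R.T@(w-s["eef_pos"]),1]
    print(y,w.round(1),(p["fx"]*c[0]/c[2]+p["cx"]).round(),(p["fy"]*c[1]/c[2]+p["cy"]).round())
```

```text
[462.17299082 260.83605304  96.76765525] [-0.57080013 -0.21126389 -0.26544624] 0.00846180155030574 [[-0.104  0.995 -0.01 ]
 [ 0.995  0.104 -0.003]
 [-0.002 -0.01  -1.   ]]
-84 [483.2  94.4  55. ] 259.0 380.0
-42 [479.1 136.2  55. ] 260.0 344.0
0 [475. 178.  55.] 260.0 304.0
42 [470.9 219.8  55. ] 261.0 259.0
84 [466.8 261.6  55. ] 261.0 210.0
```

View pics/w1.png

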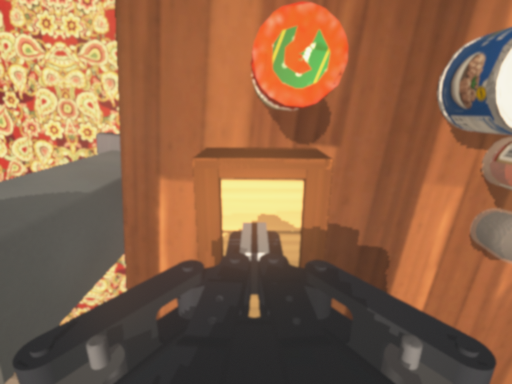

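The wrist view confirms this: the end square spans columns 220–303 and rows 180–232, matching the prediction (261,210), and the spice cap is clear at (300,55). Now I descend close to the top.

To row units: 38 mm / 400 = 0.095, 36 mm / 400 = 0.09.

Call:
move_arm --plan '[0,0,0,0,0.01,0.05,1,0,0,0,0,0.01,0.09,1,0,0,0,0,0.01,0.095,1,0,0,0,0,0.01,0.095,1,0,0,0,0,0.01,0.095,1]'

```text
clock: 1.85
eef_pos: [471.7, 262.4, 65.2]
tcp_rot: [0.67, 0.742, 0.001, 0.001]
force: [0.3, 0.0, 0.2]
gripper_width: 0.0
gripper_force: 0.0
```

To row units: 6 mm / 400 = 0.015, -3 mm / 400 = -0.0075.

Call:
move_arm --plan '[0,0,0,0,-0.0075,0.0075,1,0,0,0,0,-0.0075,0.015,1,0,0,0,0,-0.0075,0.015,1,0,0,0,0,-0.0075,0.015,1]'

```text
clock: 2.25
eef_pos: [467.5, 261.5, 57.3]
tcp_rot: [0.67, 0.742, -0.0, -0.0]
force: [0.8, -0.1, 0.5]
gripper_width: -0.3
gripper_force: 0.0
```

To row units: 2 mm / 400 = 0.005, 1 mm / 400 = 0.0025.

Call:
move_arm --plan '[0,0,0,0,0,0.0025,1,0,0,0,0,0,0.005,1,0,0,0,0,0,0.005,1]'

```text
clock: 2.55
eef_pos: [467.6, 261.5, 55.1]
tcp_rot: [0.67, 0.742, -0.0, -0.0]
force: [0.2, -0.1, 0.1]
gripper_width: -0.5
gripper_force: 0.0
```

To row units: 1 mm / 400 = 0.0025, 0.5 mm / 400 = 0.0013.

Call:
move_arm --plan '[0,0,0,0,0,0.0013,1,0,0,0,0,0,0.0025,1,0,0,0,0,0,0.0025,1]'

```text
clock: 2.85
eef_pos: [467.7, 261.5, 55.1]
tcp_rot: [0.67, 0.742, 0.0, 0.0]
force: [-1.2, -1.7, 6.3]
gripper_width: 0.4
gripper_force: 3.4
```

Call:
move_arm --plan '[0,0,0,0,0,0.0013,1,0,0,0,0,0,0.0025,1,0,0,0,0,0,0.0025,1]'

```text
clock: 3.15
eef_pos: [467.7, 261.5, 55.0]
tcp_rot: [0.67, 0.742, 0.0, 0.0]
force: [-5.0, -1.6, 14.3]
gripper_width: -0.1
gripper_force: 7.4
```

This square is rigid: 14 N with no travel at z=55. On to the next square, at +42.

To row units: -42 mm / 400 = -0.105, -20 mm / 400 = -0.05.

Call:
move_arm --plan '[0,0,0,0,0,-0.0175,1,0,0,0,-0.05,0,-0.0175,1,0,0,0,-0.105,0,-0.0175,1,0,0,0,-0.105,0,-0.0175,1,0,0,0,-0.105,0,-0.01,1,0,0,0,-0.105,0,-0.005,1,0,0,0,-0.105,0,-0.0025,1,0,0,0,-0.105,0,-0.0013,1,0,0,0,-0.105,0,-0.0013,1,0,0,0,-0.105,0,-0.0013,1]'

```text
clock: 4.15
eef_pos: [471.9, 220.3, 55.0]
tcp_rot: [0.67, 0.743, 0.0, 0.0]
force: [-4.0, -3.1, 13.0]
gripper_width: -0.2
gripper_force: 6.5
```

Rigid as well, at 13 N and z=55.0. Next is the centre square.

To row units: -42 mm / 400 = -0.105, -20 mm / 400 = -0.05.

Call:
move_arm --plan '[0,0,0,0,0,-0.0175,1,0,0,0,-0.05,0,-0.0175,1,0,0,0,-0.105,0,-0.0175,1,0,0,0,-0.105,0,-0.0175,1,0,0,0,-0.105,0,-0.01,1,0,0,0,-0.105,0,-0.005,1,0,0,0,-0.105,0,-0.0025,1,0,0,0,-0.105,0,-0.0005,1,0,0,0,-0.105,0,-0.0005,1,0,0,0,-0.105,0,-0.0005,1]'

```text
clock: 5.15
eef_pos: [475.9, 178.8, 55.0]
tcp_rot: [0.67, 0.743, 0.0, 0.0]
force: [-3.5, -1.4, 12.3]
gripper_width: 0.2
gripper_force: 6.0
```

To row units: -42 mm / 400 = -0.105, -20 mm / 400 = -0.05.

Call:
move_arm --plan '[0,0,0,0,0,-0.0175,1,0,0,0,-0.05,0,-0.0175,1,0,0,0,-0.105,0,-0.0175,1,0,0,0,-0.105,0,-0.0175,1,0,0,0,-0.105,0,-0.01,1,0,0,0,-0.105,0,-0.005,1,0,0,0,-0.105,0,-0.0025,1,0,0,0,-0.105,0,-0.0005,1,0,0,0,-0.105,0,-0.0005,1,0,0,0,-0.105,0,-0.0005,1]'

```text
clock: 6.15
eef_pos: [480.1, 137.0, 55.0]
tcp_rot: [0.67, 0.743, 0.0, -0.0]
force: [-2.9, -0.7, 10.4]
gripper_width: -0.0
gripper_force: 5.2
```

Rigid again, so the last one (-84) should be the catch.

To row units: -42 mm / 400 = -0.105, -20 mm / 400 = -0.05.

Call:
move_arm --plan '[0,0,0,0,0,-0.0175,1,0,0,0,-0.05,0,-0.0175,1,0,0,0,-0.105,0,-0.0175,1,0,0,0,-0.105,0,-0.0175,1,0,0,0,-0.105,0,-0.01,1,0,0,0,-0.105,0,-0.005,1,0,0,0,-0.105,0,-0.0025,1,0,0,0,-0.105,0,-0.0005,1,0,0,0,-0.105,0,-0.0005,1,0,0,0,-0.105,0,-0.0005,1]'

```text
clock: 7.15
eef_pos: [484.8, 94.6, 54.4]
tcp_rot: [0.67, 0.742, 0.0, 0.0]
force: [-0.7, 0.6, 0.2]
gripper_width: -0.1
gripper_force: 0.1
```

It gives: z has gone below 55 with almost no force. Pressing it in.

To row units: 5 mm / 400 = 0.0125, 4 mm / 400 = 0.01.

Call:
move_arm --plan '[0,0,0,0,0,0.0025,1,0,0,0,0,0,0.005,1,0,0,0,0,0,0.0075,1,0,0,0,0,0,0.01,1,0,0,0,0,0,0.0125,1,0,0,0,0,0,0.0125,1,0,0,0,0,0,0.0125,1]'

```text
clock: 7.85
eef_pos: [484.8, 94.5, 49.4]
tcp_rot: [0.67, 0.742, 0.0, -0.0]
force: [-0.4, 3.6, 4.3]
gripper_width: 0.2
gripper_force: 1.9
```

It is 5.6 mm in at about 4.5 N. I hold for a second, then lift away.

To row units: 0.5 mm / 400 = 0.0013.

Call:
move_arm --plan '[0,0,0,0,0,0.0013,1,0,0,0,0,0,0.0013,1,0,0,0,0,0,0.0013,1,0,0,0,0,0,0.0013,1,0,0,0,0,0,0.0013,1,0,0,0,0,0,0.0013,1,0,0,0,0,0,0.0013,1,0,0,0,0,0,0.0013,1,0,0,0,0,0,0.0013,1,0,0,0,0,0,0.0013,1]'

```text
clock: 8.85
eef_pos: [484.8, 94.5, 49.1]
tcp_rot: [0.67, 0.742, 0.0, 0.0]
force: [-1.5, 3.9, 5.0]
gripper_width: 0.2
gripper_force: 2.6
```

To row units: 250 mm / 400 = 0.625, 200 mm / 400 = 0.5.

Call:
move_arm --plan '[0,0,0,0,0,-0.0125,1,0,0,0,0,0,-0.05,1,0,0,0,0,0,-0.15,1,0,0,0,0,0,-0.275,1,0,0,0,0,0,-0.375,1,0,0,0,0.125,0,-0.375,1,0,0,0,0.25,0,-0.375,1,0,0,0,0.375,0,-0.375,1,0,0,0,0.5,0,-0.375,1,0,0,0,0.625,0,-0.375,1,0,0,0,0.625,0,-0.375,1,0,0,0,0.625,0,-0.375,1]'

```text
clock: 10.05
eef_pos: [458.7, 343.6, 198.3]
tcp_rot: [0.669, 0.743, -0.001, 0.0]
force: [0.2, -0.6, 0.5]
gripper_width: -0.3
gripper_force: 0.0
```

Run:
```python
from h import *
a=env.grab_frame("top")[150:250,140:340,::-1];b=env.grab_frame("scene")[120:240,170:330,::-1]
f=lambda i:cv2.resize(i,(400,300),interpolation=cv2.INTER_CUBIC)
cv2.imwrite("pics/end.png",np.hstack([f(a),f(b)]));print(env.sense()["force"])
```

```text
[-0.4290647  -0.54835443 -0.35650033]
```

View pics/end.png

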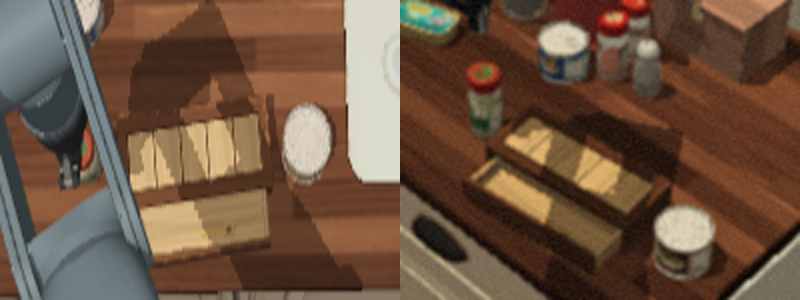

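The picture shows the tray standing fully open in front of the box (left panel, rows 190–260, key at about (228,230)). The spice jar and tin are in place and the arm is clear.

```bash
python3 -c "
from bench import env
print(env.job_done())"
```

```text
the job is handed in; nothing more can be done
None
```

The catch was the rightmost square (box y = -84 mm): I pressed it in, the tray sprang open and stayed open, and I handed the job in with the arm clear; the hand-in returned no verdict.

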